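# Refit the pet feeder's portion wheel

## Task

Press the push button on top of the pet feeder's base fully down and let it spring back, so that the drive is parked for fitting. Then take the four-paddle portion wheel by its tab from its drying stand, turn it until its cross-shaped stem meshes with the cross-shaped socket of the feeder and slide it fully home, flange flat on the socket block, against the spring inside. Finish still gripping the wheel by its tab and pressing it home - do not let go - and leave the three-paddle wheel and the other things on the shelf where they are.

Things in the scene. Friction and masses are not known exactly. Their poses are not given: they have to be found in the camera images.
- button (a joint): Spring push button of the feeder: 0 when up, 0.006 m when fully down (takes about 5 N). White round cap, 28 mm across, in a low grey housing on the top of the feeder's base; it moves straight down and springs back when released.
- button_top (a point): Centre of the top of the button's cap (moves with it).
- feeder: White pet feeder base with its hopper lifted off, fixed to the shelf: a box 170 mm (x) by 240 mm (y) by 60 mm high; origin at the centre of its underside, z up. The button stands at (0, -75) mm and the socket block at (0, 45) mm in its frame, both on its top.
- drive: The drive's socket: a steel block 50 mm square, 34 mm high, on top of the feeder base; fixed, does not turn. Origin at the centre of its underside, z up. It is set on the feeder at an angle of up to 40 degrees either way. In the middle of its hole stands a brass spring plunger, its top 20 mm below the mouth.
- drive_mouth (a point): Centre of the block's top face, at the mouth of its cross-shaped hole. x and y run along the two slots of the cross (and parallel to the block's sides), z up. Each slot is 25 mm long and 9.5 mm wide and goes to the block's full depth.
- plunger (a joint): Spring plunger in the socket: 0 when up, grows as it is pushed down, up to 0.007 m; the seated wheel pushes it to 0.006 m. Its spring needs 2.8 N to start and 7 N at 0.006 m, so it lifts the wheel 6 mm again if nobody presses.
- wheel: Four-paddle portion wheel, loose, grey plastic, about 120 g, upright in its drying stand. Origin: centre of its flange's underside, z up. Above it: flange 44 mm across, 4 mm thick; four paddles along x, -x, y, -y reaching 45 mm from the axis, top at 22 mm; hub 18 mm across up to 29 mm; tab from 26 to 68 mm. When home the origin is level with the socket's mouth.
- wheel_tab (a point): Grip point in the four-paddle wheel's upright flat tab, on the axis, 48 mm above the wheel's origin (20 mm below the tab's top). The tab is 30 mm long along x and 14 mm thick along y.
- wheel_tip (a point): Tip of the four-paddle wheel's stem, 26 mm below its origin. From the flange down: cross of two bars 22 by 7 mm along x and y (in line with the paddles), 16 mm long, then a round nose 10.4 mm across with a ball end. All four quarter turns mesh. If only the nose is in and the cross is not aligned, the wheel stops with its origin 16 mm above the mouth.
- other_wheel: The three-paddle wheel: same size, flange and tab, but three paddles and a plain round stem; it stands in the other drying stand and is to be left alone. Origin at the centre of its flange's underside.
- stand_a: Fixed white upright tube, 50 mm outside, 34 mm inside, 34 mm high; drying stand in which the four-paddle wheel hangs with its flange on the rim. Origin at the centre of its underside.
- stand_b: The same tube, holding the three-paddle wheel.
- dish: Yellow ceramic dish, 90 mm across, 40 mm high. Bystander.
- drip_bottle: Glass drip bottle, 60 mm across, 170 mm high. Bystander.
- comb: Green comb lying flat, 120 mm long, 47 mm wide, 8 mm thick. Bystander.
- chew_toy: Small carved wooden chew toy, about 50 by 26 by 33 mm. Bystander.
- pellet_jar: White ceramic jar with wooden lid, 80 mm across, 100 mm high. Bystander.
There are look-alikes about, which are no part of the job. Leave any green look-alike of the wheel alone.

How it is judged:
By the outcome, as a careful person would: the job done as asked, in the order asked, and still so for the second after the job is handed in, while the arm keeps its last pose, push and grip.
It also fails if it takes over 48 s, if anything falls off the work surface, if the arm or the gripper's body presses on something with over 40 N, if the wrist force passes 120 N, or if a joint passes its speed limit or range.

## Robot

A 6-joint arm with a two-finger parallel gripper is mounted at the origin on the work surface. World frame = base frame: x ahead of the robot, y to its left, z up, the work surface at z = 0. Lengths are in mm, angles in degrees, forces in N, time in s.
With the tool pointing down it reaches from about 350 to 850 mm from the base axis. Payload 8.1 kg.
Tool frame: the origin (TCP) lies between the finger pads, 19 mm behind the fingertips; this is the grasp point; z points along the fingers, y is the line along which they close (so a half turn about z gives the same grasp; the last joint's range is limited). The gripper opens to 85 mm and grips with 20 to 120 N. Pads are 22 mm wide; open, the fingers measure 114 mm over their backs; the gripper's body (76 mm by 85 mm) begins 54 mm behind the grasp point. The pads swing forward as they close: fully open they stand 13 mm farther back than shut.
Start: joints at [64.779, 7.471, 85.268, -0, 87.261, -4.893], TCP at [208.421, 562.642, 249.992] pointing down, gripper open.
Joint ranges: [-169.43, 169.43], [-51.17, 129.36], [1.28, 143.12], [-76.62, 256.62], [0, 156.53], [-152.29, 152.29]. Speed limits (degrees/s): [136.94, 136.94, 159.86, 180, 180, 180].

## Interface

Orientations are given as [roll, pitch, yaw] about the fixed x, y, z axes, in that order (R = Rz(yaw) Ry(pitch) Rx(roll)).
In Python, from bench import status, eyes, r gives the robot as it stands.
- The arm moves only by the shell command python3 -m handwheel 'ROWS' [FORCE]. ROWS is a JSON object whose one key "series" holds a list that holds one entry, the list of rows, each a list of 7 numbers: the shift along the tool's x, y, z in cm, then the turn, a rotation vector about the tool's x, y, z in rad, then the opening, from 0 (shut) to 1 (fully open). In form: {"series": [[[tx, ty, tz, rx, ry, rz, claw], ...]]}. A call has 1 to 12 rows; each row is the pose to reach, as a shift and turn from the pose commanded when the call began, along the tool's axes at that moment; what a row does not reach only later rows make up. A row lasts 1/8 s, in which the tool goes at most 62.5 mm and 10.7 degrees, less where a joint would pass 70% of its speed; a pose out of reach is approached as far as the arm can. A call with a gripper value outside its range is refused whole. The fingers move at their own pace and stop on an object; FORCE is the grip in N (left out, the last holds). Time passes only in rows, so rows that repeat a pose let the fingers close. It gives the time, the measured TCP pose, the force, the opening and the grip force at its end, in the units of the state.
- status.sense(): the state, without advancing time (a new reading comes with each control period).
- eyes.snapshot(name): name is "scene" or "top" or "wrist"; returns a dict with "img" (420x560x3 uint8, red, green, blue), "mtx" (3x3 intrinsics, pixels), "R" (3x3) and "t" (3): a world point X has camera coordinates R X + t. Camera axes: x right, y down, z forward; pixel columns grow to the right and rows downward; lengths in mm; the calibration is good to about 2 mm. A picture is of the moment at which its call begins. There is no depth.
- r.hand_in(): hands the job in; it is judged then, once.
The state is a dict: "time": time; "joint_pos": joint angles; "qd": joint speeds; "joint_efforts": joint torques, N m; "tool_pos": TCP position; "tcp_rot": TCP orientation; "ft_force": force on the tool from outside, world axes, zero at the start; "wrist_torque": the same for the moment, N m; "finger_gap": finger opening in mm; "grip_force": force on a finger pad.
Only numpy, scipy, OpenCV 4.12 (cv2) and the standard library are available. Lean on these libraries where they do the work, as an engineer would, in place of code of your own. Each camera call takes 0.05 s, during which the arm holds its last target. There are 200 camera calls.

## Working session

There is one attempt and no reset: what is moved stays moved. The work goes in short steps, Python scripts to look and compute and a shell command to move; the robot and the scene stay as the last step left them, time stands still between calls to the robot, and variables do not carry over. Pictures are saved under pics/ and viewed, at most 10 in all, crops included, and the job is handed in when it is done.

```bash
mkdir -p pics; cat > h.py <<'E'
import numpy as np,cv2
from scipy.spatial.transform import Rotation as Ro
from bench import status,eyes,r
def snap(n,f=None):
    s=eyes.snapshot(n)
    for k in("mtx","R","t"): s[k]=np.array(s[k],float)
    np.savez(f'pics/{n}.npz',**s)
    if f: cv2.imwrite('pics/'+f,cv2.cvtColor(np.array(s["img"]),cv2.COLOR_RGB2BGR))
    return s
def ray(s,u,v,z):
    d=s["R"].T@np.linalg.solve(s["mtx"],[u,v,1]);c=-s["R"].T@s["t"]
    return c+d*(z-c[2])/d[2]
def proj(s,X):
    p=s["mtx"]@(s["R"]@np.array(X,float)+s["t"]);return p[:2]/p[2]
def tool(p_world,yaw=None):
    "shift (cm) along tool axes, from measured pose"
    q=status.sense();R=Ro.from_euler('xyz',q["tcp_rot"],degrees=True).as_matrix()
    return R.T@(np.array(p_world)-q["tool_pos"])/10
E
python3 - <<'E'
from h import *
a=snap("scene","scene1.png");b=snap("top","top1.png")
q=status.sense();print(q)
for s in(a,b):print(s["mtx"],-s["R"].T@s["t"])
E
```

```text
{'time': 0.1, 'joint_pos': array([ 6.47786186e+01,  7.50981830e+00,  8.53242131e+01,  2.19719796e-03,
        8.72597533e+01, -4.89203057e+00]), 'qd': array([-0.06747419, -0.055727  , -0.13521768,  0.1015728 ,  0.01620182,
       -0.10625053]), 'joint_efforts': array([ 1.04054408e-03, -5.70955610e+01, -5.01937079e+01, -2.37656614e-04,
        8.26445001e-03,  1.12630507e-04]), 'tool_pos': array([208.21031992, 562.22712408, 249.04807872]), 'tcp_rot': array([-1.79906744e+02, -1.01843132e-02,  1.59670534e+02]), 'ft_force': array([-0.04375941,  0.22818391, -0.23524708]), 'wrist_torque': array([-0.01735268,  0.02535409,  0.03010056]), 'grip_force': 0.0, 'finger_gap': 85.28537479054025}
[[444.19523616   0.         288.01646348]
 [  0.         444.19523616 206.51795763]
 [  0.           0.           1.        ]] [ 935.27055169 -504.80629784 1122.66903186]
[[436.13151421   0.         283.36124993]
 [  0.         436.13151421 212.38535682]
 [  0.           0.           1.        ]] [ 364.2089956    22.12035489 1195.26699368]
```

View pics/scene1.png

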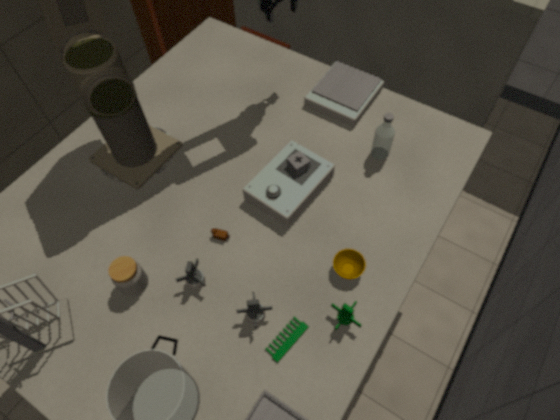

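View pics/top1.png

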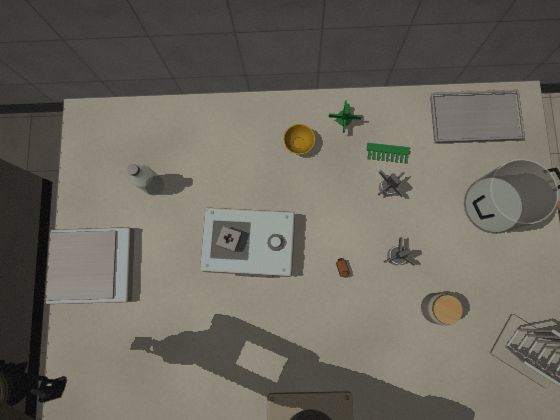

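The scene view shows the feeder at about (289,180) with the button at (273,190) and the socket at (298,163). There are two grey wheels, at (193,272) and (254,308), and a green one at (346,314). In the top view the grey wheels are at (393,185) and (400,252), the green one at (346,116), the button at (276,241) and the socket at (229,237).

Candidates for the four-paddle wheel, in top pixels, are grey (393,185), grey (400,252) and green (346,116, excluded). I'll check them in one close crop.

```bash
python3 - <<'E'
from h import *
s=dict(np.load('pics/top.npz'));im=s["img"];a=dict(np.load('pics/scene.npz'))["img"]
c=[im[160:210,368:418],im[227:277,375:425],im[212:262,204:254],a[283:333,229:279],a[247:297,168:218],im[217:267,251:301]]
c=[cv2.resize(x[:,:,::-1],(260,260),interpolation=cv2.INTER_CUBIC) for x in c]
m=np.vstack([np.hstack(c[:3]),np.hstack(c[3:])]);m=np.clip(m*1.6,0,255).astype('uint8')
cv2.imwrite('pics/crop1.png',m)
print(ray(s,276,241,75),ray(s,229,237,94),ray(s,393,185,50),ray(s,400,252,50))
print(s["R"])
# feeder corners: white mask at top
g=(im.min(2)>165).astype('uint8')[190:290,190:310]
n,l,st,_=cv2.connectedComponentsWithStats(g);print(st)
E
```

```text
[493.58181813  71.38854491  75.        ] [505.22993348 190.26897019  94.        ] [ 637.74306189 -244.75852202   50.        ] [ 457.99543522 -250.11434182   50.        ]
[[-0.02653134 -0.99919653 -0.03003958]
 [-0.98349954  0.03147047 -0.17815234]
 [ 0.17895456  0.02481729 -0.98354429]]
[[    0     0   120   100 12000]]
```

View pics/crop1.png

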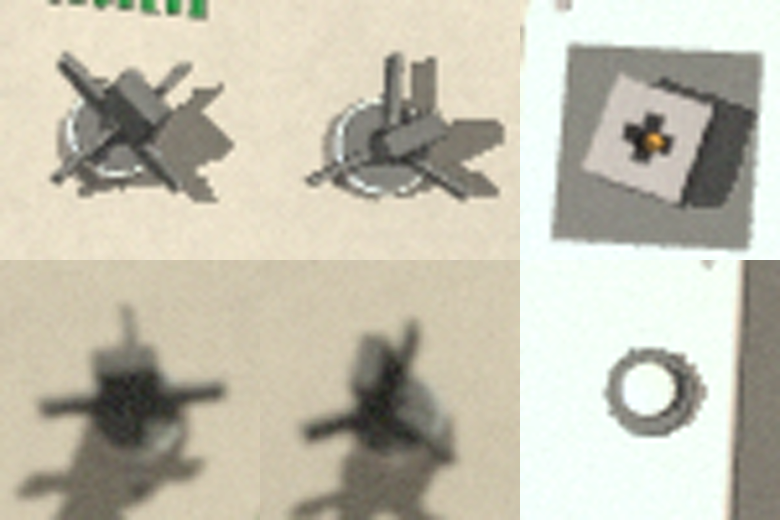

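The crop settles it: the wheel at top (393,185) has four paddles in a cross, and the one at (400,252) has three. The socket cross and brass plunger sit at about top (228.8,239), and the button cap at about (276,241.5). I'll go above the button first.

```bash
python3 - <<'E'
from h import *
print(tool([494,71,200]))
E
```

```text
[-43.86577798 -36.12601318   4.95581685]
```

```bash
python3 -m handwheel '{"series": [[[-4,-3.3,0.4,0,0,0,0],[-8,-6.6,1,0,0,0,0],[-12,-9.9,1.5,0,0,0,0],[-16,-13.2,2,0,0,0,0],[-20,-16.5,2.5,0,0,0,0],[-24,-19.8,3,0,0,0,0],[-28,-23.1,3.5,0,0,0,0],[-32,-26.4,4,0,0,0,0],[-36,-29.7,4.5,0,0,0,0],[-40,-33,5,0,0,0,0],[-43.9,-36.1,5,0,0,0,0],[-43.9,-36.1,5,0,0,0,0]]]}'
python3 - <<'E'
from h import *
s=snap("wrist","wrist1.png");snap("scene");snap("top")
print(status.sense()["tool_pos"],-s["R"].T@s["t"])
E
```

```text
time: 1.6
tool_pos: [495.6, 68.7, 199.5]
tcp_rot: [-179.9, -0.0, 159.4]
ft_force: [-0.3, 0.4, -0.2]
finger_gap: -0.1
grip_force: 0.0
[494.1731514   71.97621829 199.58054693] [423.76883859  96.56044962 323.26166601]
```

View pics/wrist1.png

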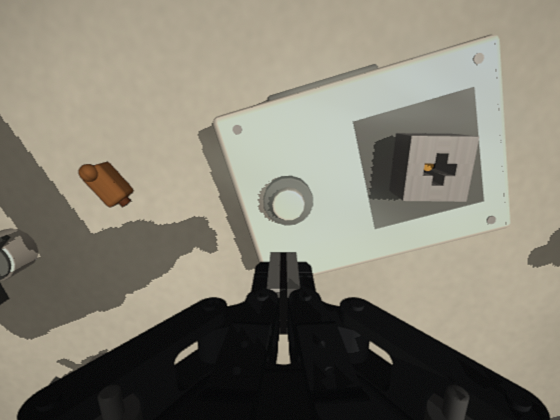

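The wrist view shows the button cap at about (288,205), the socket block's top face with its cross at about (440,169), and the chew toy at (106,184). I'll measure these more precisely.

```bash
cat >> h.py <<'E'
def tri(obs):
    A=[];b=[]
    for s,u,v in obs:
        P=s["mtx"]@np.c_[s["R"],s["t"]]
        A+= [u*P[2]-P[0],v*P[2]-P[1]]
    A=np.array(A);A/=np.linalg.norm(A[:,:3],axis=1)[:,None]
    X=np.linalg.lstsq(A[:,:3],-A[:,3],rcond=None)[0]
    return X,np.round(A[:,:3]@X+A[:,3],4)
def L(n):return dict(np.load(f'pics/{n}.npz'))
E
python3 - <<'E'
from h import *
w,t,a=L("wrist"),L("top"),L("scene")
im=w["img"][120:215,370:510]
cv2.imwrite('pics/crop2.png',np.hstack([cv2.resize(x[:,:,::-1],None,fx=5,fy=5,interpolation=cv2.INTER_CUBIC)[:,:700] for x in [im]]))
b=w["img"][165:235,245:325]
g=cv2.cvtColor(w["img"],cv2.COLOR_RGB2GRAY)
cc=cv2.HoughCircles(g[165:235,245:325],cv2.HOUGH_GRADIENT,1,40,param1=60,param2=12,minRadius=12,maxRadius=22);print(cc)
print(tri([(w,288,205),(t,275.8,241.5),(a,273,190)]))
for z in (70,75,80):print(ray(w,288,205,z),ray(t,275.8,241.5,z))
E
```

```text
[[[46.5 34.5 21.4]]]
(array([493.75523072,  72.65574718,  73.03741009]), array([ 2.0296,  1.2376,  0.6607,  1.2025, -0.9713,  0.4656]))
[496.55218097  73.83713227  70.        ] [492.87286971  72.1580137   70.        ]
[495.11526113  74.2857457   75.        ] [492.30116595  71.93567688  75.        ]
[493.67834129  74.73435914  80.        ] [491.72946219  71.71334005  80.        ]
```

View pics/crop2.png

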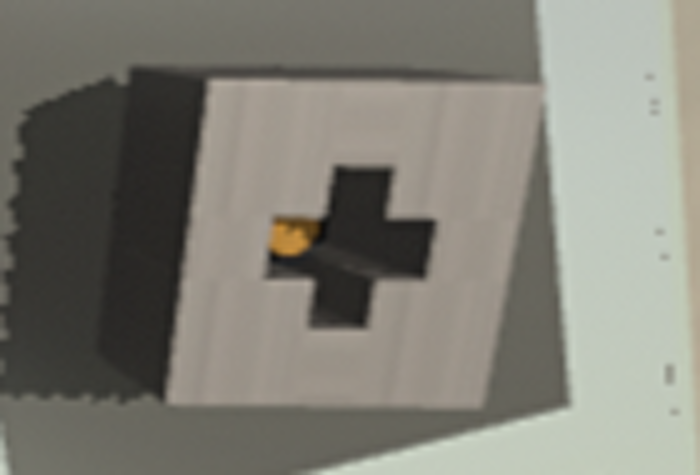

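```bash
python3 -m handwheel '{"series": [[[0,0,4,0,0,0,0],[0,0,8,0,0,0,0],[0,0,9.5,0,0,0,0],[0,0,10.2,0,0,0,0],[0,0,10.2,0,0,0,0]]]}' ; python3 -m handwheel '{"series": [[[0,0,0.2,0,0,0,0],[0,0,0.4,0,0,0,0],[0,0,0.6,0,0,0,0],[0,0,0.8,0,0,0,0],[0,0,0.8,0,0,0,0]]]}'; python3 - <<'E'
from h import *
s=snap("scene");t=snap("top");p=status.sense();print(p["tool_pos"])
E
```

```text
time: 2.38
tool_pos: [495.2, 72.1, 99.1]
tcp_rot: [180.0, 0.0, 159.7]
ft_force: [-1.6, 0.2, 2.8]
finger_gap: 0.2
grip_force: 1.1
time: 3.0
tool_pos: [496.3, 71.9, 94.2]
tcp_rot: [179.9, 0.2, 159.7]
ft_force: [-14.4, 1.1, 34.2]
finger_gap: 0.2
grip_force: 17.3
[496.24606184  71.85704773  94.21043525]
```

The button bottomed out: first contact was at TCP 99, it stopped at 94, and it took 34 N. I'll retract and go over the four-paddle wheel.

```bash
python3 -m handwheel '{"series": [[[0,0,-0.8,0,0,0,0],[0,0,-4,0,0,0,0],[0,0,-9,0,0,0,0],[0,0,-11.8,0,0,0,0.2],[0,0,-11.8,0,0,0,0.6]]]}'; python3 - <<'E'
from h import *
print(tool([634,-245,210]),status.sense()["joint_pos"])
E
```

```text
time: 3.72
tool_pos: [496.6, 71.5, 211.1]
tcp_rot: [179.9, 0.3, 159.7]
ft_force: [0.4, 0.3, -0.1]
finger_gap: 33.8
grip_force: 0.0
[-23.88896454 -24.892201     0.19039968] [ 2.34178948e+00 -7.00698292e+00  1.03866699e+02 -1.64498247e-02
  8.28088023e+01 -6.73104371e+01]
```

```bash
python3 -m handwheel '{"series": [[[-4,-4.2,0,0,0,0,1],[-8,-8.3,0,0,0,0,1],[-12,-12.5,0,0,0,0,1],[-16,-16.6,0,0,0,0,1],[-20,-20.8,0,0,0,0,1],[-23.9,-24.9,0,0,0,0,1],[-23.9,-24.9,0,0,0,0,1],[-23.9,-24.9,0,0,0,0,1]]]}'; python3 - <<'E'
from h import *
s=snap("wrist","wrist2.png");snap("top");snap("scene")
print(status.sense()["tool_pos"])
E
```

```text
time: 4.72
tool_pos: [631.5, -244.7, 206.0]
tcp_rot: [180.0, -0.2, 159.6]
ft_force: [0.8, 0.6, -0.1]
finger_gap: 85.8
grip_force: 0.0
[ 632.08457144 -243.62346122  207.90928922]
```

View pics/wrist2.png

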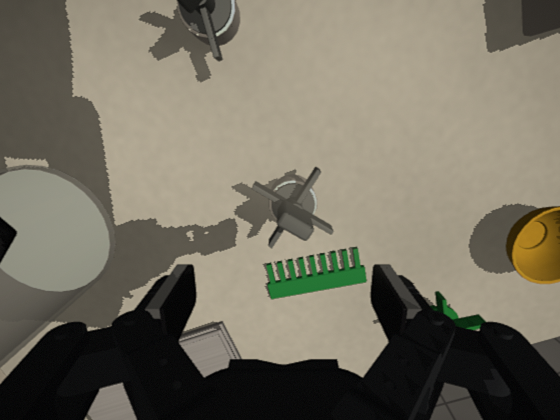

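The wheel's hub is at about (293,208), with paddle tips near (318,170), (332,232), (271,246) and (255,184). The comb and the three-paddle wheel are clear of it. I'll zoom in.

```bash
python3 - <<'E'
from h import *
w=L("wrist");cv2.imwrite('pics/crop3.png',cv2.convertScaleAbs(cv2.resize(w["img"][160:255,240:345][:,:,::-1],None,fx=6,fy=6,interpolation=cv2.INTER_CUBIC),alpha=1.5))
E
```

```text
(no output)
```

View pics/crop3.png

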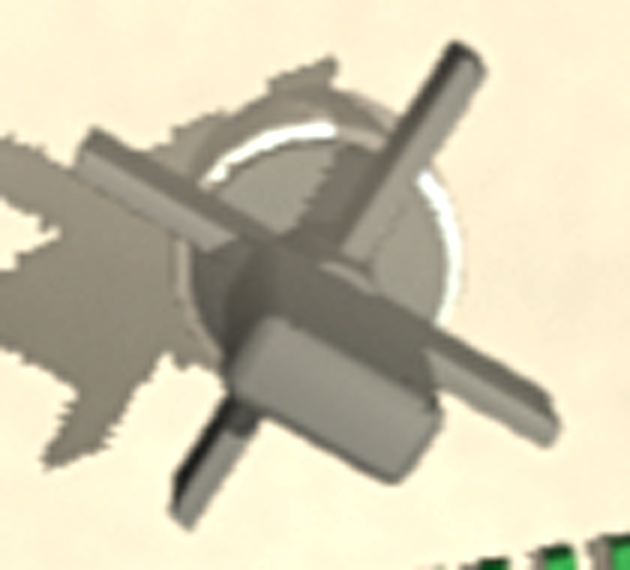

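```bash
cat > m.py <<'E'
from h import *
w=L("wrist");c=lambda p:(p[0]/6+240-.4,p[1]/6+160-.4)
P=[ray(w,*c(p),56)[:2] for p in [(465,52),(548,412),(180,505),(90,140)]]
print(np.round(P,1));print("centers",(P[0]+P[2])/2,(P[1]+P[3])/2,"len",np.linalg.norm(P[0]-P[2]),np.linalg.norm(P[1]-P[3]))
an=lambda d:np.degrees(np.arctan2(d[1],d[0]))
print("ang",an(P[0]-P[2]),an(P[1]-P[3]))
T=[ray(w,*c(p),102)[:2] for p in [(270,318),(443,408),(393,484),(237,392)]]
print("tab",np.mean(T,0),an(T[1]-T[0]),an(T[2]-T[3]),np.linalg.norm(T[1]-T[0]),np.linalg.norm(T[2]-T[1]))
E
python3 m.py; python3 - <<'E'
from h import *
an=lambda d:np.degrees(np.arctan2(d[1],d[0]))
# socket: top view corners crop1 third tile
t=L("top");c=lambda p:((p[0]-520)/5.2+204-.4,p[1]/5.2+212-.4)
T=[ray(t,*c(p),94)[:2] for p in [(622,73),(714,103),(686,206),(582,172)]]
print("sock top",np.mean(T,0),[an(T[(i+1)%4]-T[i])%90 for i in range(4)],[np.linalg.norm(T[(i+1)%4]-T[i]) for i in range(4)])
print(ray(t,*c((650,138)),94))
E
```

```text
[[ 614.5 -204.2]
 [ 674.7 -210.1]
 [ 669.2 -271.7]
 [ 607.4 -262.7]]
centers [ 641.87804806 -237.96299868] [ 641.02394657 -236.40681498] len 86.91902907091327 85.45927071614734
ang 129.03320810057915 38.01399488123399
tab [ 644.03767238 -237.48445899] 40.99690128458732 37.45564337236593 26.516030002780493 12.811286219474221
sock top [502.18802446 190.82844811] [np.float64(70.22036406910495), np.float64(74.26067669174239), np.float64(70.40239507944966), np.float64(67.7940209874138)] [np.float64(48.20473960921261), np.float64(52.17409698397155), np.float64(54.09367354923648), np.float64(52.2631428432332)]
[502.33970518 191.30515457  94.        ]
```

```bash
python3 -c "
from h import *
print(tool([642,-237.6,207]))"; python3 -m handwheel '{"series": [[[-0.1,0.0,0,0,0,0.176,1],[-0.2,0.1,0,0,0,0.352,1],[-0.3,0.2,0,0,0,0.528,1],[-0.4,0.3,0,0,0,0.704,1],[-0.5,0.4,0,0,0,0.88,1],[-0.6,0.5,0,0,0,1.056,1],[-0.7,0.6,0,0,0,1.232,1],[-0.7,0.7,0,0,0,1.408,1],[-0.7,0.8,0,0,0,1.584,1],[-0.7,0.8,0,0,0,1.76,1],[-0.7,0.8,0,0,0,1.936,1],[-0.7,0.8,0,0,0,2.114,1]]]}'; python3 - <<'E'
from h import *
w=snap("wrist");q=status.sense();print(q["tool_pos"],q["tcp_rot"],q["joint_pos"])
p=proj(w,[642,-237.6,56]).astype(int);print(p)
x,y=p-[52,47];cv2.imwrite('pics/crop4.png',cv2.convertScaleAbs(cv2.resize(w["img"][y:y+95,x:x+105][:,:,::-1],None,fx=6,fy=6,interpolation=cv2.INTER_CUBIC),alpha=1.5));print(x,y)
E
```

```text
[-0.72170828  0.90836703  0.09084408]
time: 6.38
tool_pos: [641.7, -238.5, 208.7]
tcp_rot: [180.0, -0.0, 38.3]
ft_force: [1.0, -0.1, 0.0]
finger_gap: 85.6
grip_force: 0.0
[ 641.72489757 -238.52389624  208.69535751] [ 1.79955056e+02 -2.70748515e-02  3.77880278e+01] [-2.46802556e+01  2.15952315e+01  7.30794985e+01  3.24505809e-03
  8.52729010e+01  2.75314613e+01]
[282 199]
230 152
```

View pics/crop4.png

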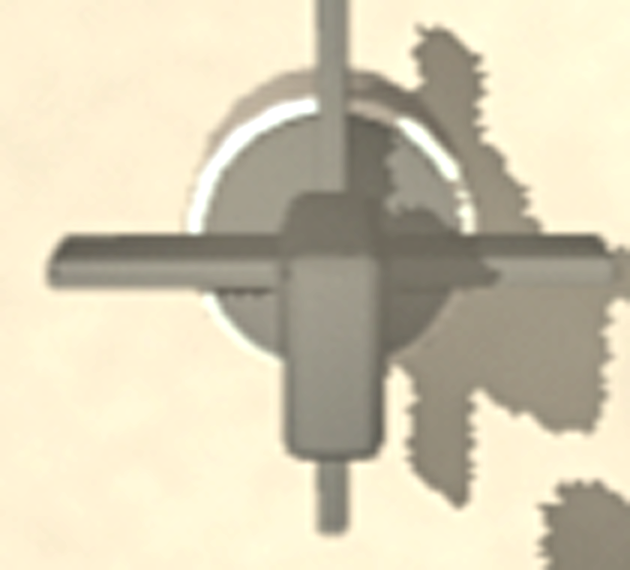

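The tool is now square to the tab. The tab's top face is centred at crop (334,355), about (285.3,210.8) in the full image, with paddle tips at crop (50,242) and (608,240).

```bash
python3 - <<'E'
from h import *
w=L("wrist");c=lambda p:(p[0]/6+230-.4,p[1]/6+152-.4)
A,B=[ray(w,*c(p),56)[:2] for p in [(55,244),(605,242)]];d=B-A
print((A+B)/2,np.linalg.norm(d),np.degrees(np.arctan2(d[1],d[0])))
C=ray(w,*c((334,355)),102);print(C); C[2]=82
a,b=[ray(w,*c(p),102)[:2] for p in [(288,350),(381,350)]];print(np.linalg.norm(a-b))
q=status.sense();print(q["tool_pos"],q["tcp_rot"],tool(C))
E
```

```text
[ 648.53646864 -234.89943785] 86.43081742889778 -51.446285432181696
[ 645.80344598 -237.42147727  102.        ]
12.410557505310024
[ 641.72489757 -238.52389624  208.69535751] [ 1.79955056e+02 -2.70748515e-02  3.77880278e+01] [ 0.38388363  0.1528491  12.66984236]
```

```bash
python3 -m handwheel '{"series": [[[0.3,0.1,3,0,0,0,0.9],[0.3,0.1,7,0,0,0,0.7],[0.3,0.1,11,0,0,0,0.6],[0.3,0.1,12.6,0,0,0,0.5],[0.3,0.1,12.6,0,0,0,0.5],[0.3,0.1,12.6,0,0,0,0.1],[0.3,0.1,12.6,0,0,0,0],[0.3,0.1,12.6,0,0,0,0],[0.3,0.1,12.6,0,0,0,0]]]}' 60; python3 - <<'E'
from h import *
q=status.sense();print(q)
E
```

```text
time: 7.55
tool_pos: [646.0, -239.3, 84.6]
tcp_rot: [179.8, -0.1, 38.6]
ft_force: [0.6, 0.2, 6.6]
finger_gap: 13.4
grip_force: 61.4
{'time': 7.55, 'joint_pos': array([-2.45934006e+01,  2.77217842e+01,  7.85439097e+01,  8.85404225e-03,
        7.35176951e+01,  2.68477486e+01]), 'qd': array([-0.06789178, -0.0457058 , -0.03750741,  0.07327262,  0.05694221,
        0.0522452 ]), 'joint_efforts': array([-4.01923321e-01, -6.69141269e+01, -4.38774884e+01, -1.81743535e-01,
       -3.36002056e-01,  2.89733859e-02]), 'tool_pos': array([ 646.0089557 , -239.3115518 ,   84.59876333]), 'tcp_rot': array([ 1.79810576e+02, -1.05409315e-01,  3.85565290e+01]), 'ft_force': array([0.60551232, 0.18300163, 6.61808344]), 'wrist_torque': array([0.15878065, 0.10253802, 0.00113131]), 'grip_force': 61.41319513320923, 'finger_gap': 13.436053140767106}
```

```bash
python3 -m handwheel '{"series": [[[0,0,-1,0,0,0,0],[0,0,-3,0,0,0,0],[0,0,-7,0,0,0,0],[0,0,-11,0,0,0,0],[0,0,-13,0,0,0,0],[0,0,-13,0,0,0,0]]]}' 80; python3 - <<'E'
from h import *
q=status.sense();print(q["tool_pos"],q["tcp_rot"],tool([503,191,214]))
E
```

```text
time: 8.3
tool_pos: [645.7, -239.3, 214.7]
tcp_rot: [179.8, -0.1, 38.5]
ft_force: [0.8, 0.5, -2.0]
finger_gap: 13.1
grip_force: 77.9
[ 645.66584889 -239.27429058  214.66568115] [ 1.79779248e+02 -1.10475076e-01  3.85463758e+01] [ 15.65434034 -42.54217491  -0.06715618]
```

```bash
python3 - <<'E'
from h import *
print(tool([482.5,135,214]))
w=snap("wrist");q=status.sense();Rt=Ro.from_euler('xyz',q["tcp_rot"],degrees=True).as_matrix()
Rc=w["R"]@Rt; ct=Rt.T@(-w["R"].T@w["t"]-q["tool_pos"]);print(ct)
R1=Ro.from_euler('xyz',[180,0,159.7],degrees=True).as_matrix();C=np.array([423.77,96.56,323.26])
s=dict(mtx=w["mtx"],R=Rc@R1.T);s["t"]=-s["R"]@C
an=lambda d:np.degrees(np.arctan2(d[1],d[0]))
c=lambda p:(p[0]/5+370-.4,p[1]/5+120-.4)
T=[ray(s,*c(p),94)[:2] for p in [(207,77),(543,84),(485,408),(166,403)]]
print(np.mean(T,0),[an(T[(i+1)%4]-T[i])%90 for i in range(4)],[np.linalg.norm(T[(i+1)%4]-T[i]) for i in range(4)])
E
```

```text
[ 10.56140839 -39.43983068  -0.06502332]
[  78.28547348    0.30966659 -126.41927886]
[503.11657168 195.64254174] [np.float64(68.5731622946042), np.float64(70.32999844509717), np.float64(68.7637737957192), np.float64(69.62413484988332)] [np.float64(49.98323493402938), np.float64(49.90756491923823), np.float64(50.59535840336059), np.float64(50.06084719257687)]
```

```bash
python3 -m handwheel '{"series": [[[1,-4,0,0,0,-0.06,0],[2.4,-9,0,0,0,-0.13,0],[3.8,-14,0,0,0,-0.2,0],[5.2,-19,0,0,0,-0.27,0],[6.5,-24,0,0,0,-0.34,0],[7.8,-29,0,0,0,-0.41,0],[9.2,-34,0,0,0,-0.48,0],[10.2,-38,0,0,0,-0.538,0],[10.6,-39.4,0,0,0,-0.538,0],[10.6,-39.4,0,0,0,-0.538,0],[10.6,-39.4,0,0,0,-0.538,0]]]}' 80; python3 - <<'E'
from h import *
w=snap("wrist","wrist3.png");q=status.sense();print(q["tool_pos"],q["tcp_rot"]);snap("top");snap("scene")
x,y=150,0
cv2.imwrite('pics/crop5.png',cv2.resize(w["img"][0:280,110:450][:,:,::-1],None,fx=2,fy=2,interpolation=cv2.INTER_CUBIC))
E
```

```text
time: 9.72
tool_pos: [482.2, 134.4, 211.3]
tcp_rot: [-180.0, 0.1, 69.3]
ft_force: [0.9, -0.4, -1.9]
finger_gap: 12.9
grip_force: 78.2
[482.28999363 134.31718395 211.49544625] [-1.79977136e+02  4.29337727e-02  6.92813354e+01]
```

View pics/crop5.png

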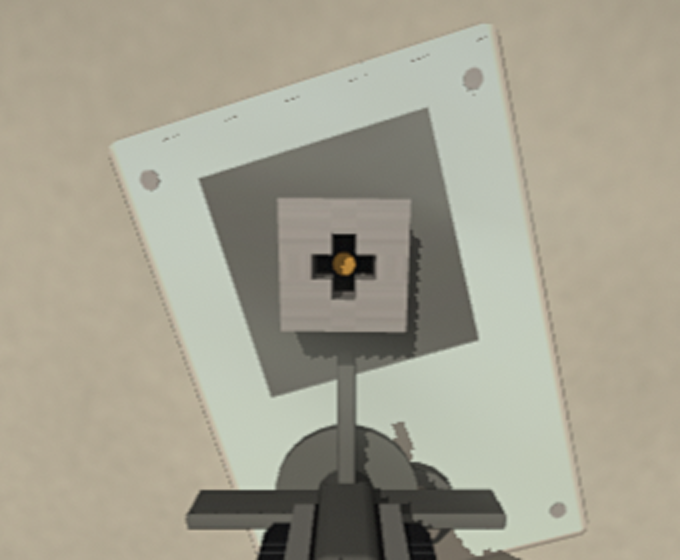

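The crop shows the block's face square to the tool, with the cross at crop (344,265). The wheel's forward paddle is in line at column 347. Its side tips are at (190,521) and (503,521), and the front tip is at (347,365).

```bash
python3 - <<'E'
from h import *
w=L("wrist");q=status.sense();Rt=Ro.from_euler('xyz',q["tcp_rot"],degrees=True).as_matrix()
c=lambda p:(p[0]/2+110-.25,p[1]/2-.25)
loc=lambda p,z:np.round(Rt.T@(ray(w,*c(p),z)-q["tool_pos"]),2)
for z in (181,183,185):
  print(z,"tips",loc((189,521),z),loc((504,521),z),"front",loc((347,365),z))
for p in [(277,197.5),(411,198.5),(407,332),(281,331.5)]: print(loc(p,94))
print("cross",loc((343.7,265),94),loc((344,264),74), "world",ray(w,*c((343.7,265)),94),ray(w,*c((344,264)),74))
E
```

```text
181 tips [ -1.07 -44.48  30.8 ] [-0.92 44.51 30.79] front [43.97  0.09 30.78]
183 tips [-4.00e-02 -4.39e+01  2.88e+01] [ 0.11 43.93 28.79] front [44.41  0.09 28.78]
185 tips [  0.99 -43.33  26.8 ] [ 1.13 43.35 26.79] front [44.85  0.09 26.78]
[ 88.74 -26.19 117.77]
[ 88.45  24.05 117.76]
[ 38.23  24.14 117.78]
[ 38.36 -26.28 117.79]
cross [ 64.22  -1.19 117.78] [ 63.48  -1.16 137.78] world [503.98297554 194.82049898  94.        ] [503.74302757 194.11327205  74.        ]
```

I'll go lower and a little back, so the wheel and block sit at similar depth. That cancels the camera bias in the relative measurement.

```bash
python3 -m handwheel '{"series": [[[-1.6,-0.1,0,0,0,0,0],[-1.6,-0.1,2.5,0,0,0,0],[-1.6,-0.1,5,0,0,0,0],[-1.6,-0.1,5,0,0,0,0],[-1.6,-0.1,5,0,0,0,0]]]}' 80; python3 - <<'E'
from h import *
w=snap("wrist");q=status.sense();print(q["tool_pos"],q["tcp_rot"]);snap("top");snap("scene")
cv2.imwrite('pics/crop6.png',cv2.resize(w["img"][0:280,110:450][:,:,::-1],None,fx=2,fy=2,interpolation=cv2.INTER_CUBIC))
E
```

```text
time: 10.5
tool_pos: [475.8, 120.3, 163.0]
tcp_rot: [179.9, -0.0, 69.3]
ft_force: [0.7, 0.3, -1.4]
finger_gap: 13.2
grip_force: 78.3
[476.16737839 120.53308955 163.45065572] [ 1.79899162e+02 -4.93552850e-02  6.93505077e+01]
```

View pics/crop6.png

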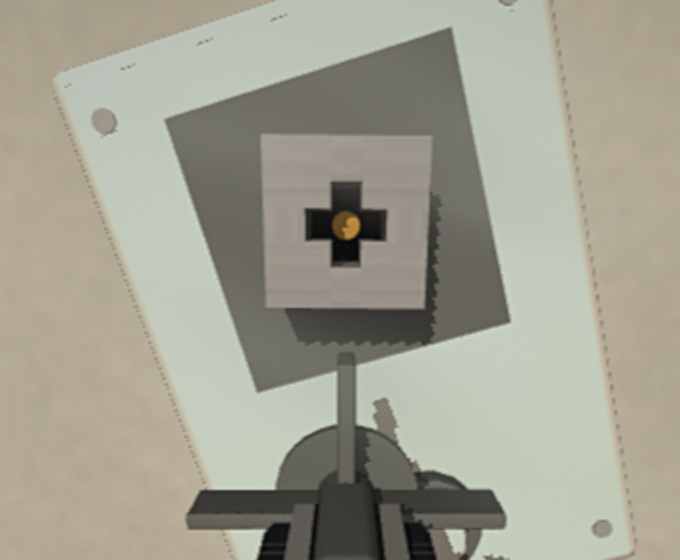

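The cross centre is at crop (346,224), with block corners at (261,134), (433,136), (425,309) and (267,307.5). The front paddle tip is at (347,353 for the end face).

```bash
python3 - <<'E'
from h import *
w=L("wrist");q=status.sense();Rt=Ro.from_euler('xyz',q["tcp_rot"],degrees=True).as_matrix()
c=lambda p:(p[0]/2+110-.25,p[1]/2-.25)
loc=lambda p,z:np.round(Rt.T@(ray(w,*c(p),z)-q["tool_pos"]),2)
T=[loc(p,94) for p in [(261,134),(433,135.5),(425,309),(267,307.5)]];print(T,np.mean(T,0))
print("cross",loc((346,224),94),"pl",loc((346.5,226),74),"tips",loc((189,521),133),loc((504,521),133),loc((347,365),133))
print("world",ray(w,*c((346,224)),94))
t=L("top");
E
```

```text
[array([103.45, -25.02,  69.52]), array([103.07,  25.09,  69.62]), array([52.92, 24.74, 69.57]), array([ 53.39, -25.24,  69.47])] [78.2075 -0.1075 69.545 ]
cross [78.52 -0.26 69.54] pl [77.99 -0.13 89.54] tips [ -1.38 -44.45  30.37] [-1.4  44.38 30.55] [43.47  0.07 30.51]
world [503.82995756 194.37190338  94.        ]
```

```bash
python3 -m handwheel '{"series": [[[0,0,-2,0,0,0,0],[1,0,-3.5,0,0,0,0],[5,0,-3.5,0,0,0,0],[7.9,0,-3.5,0,0,0,0],[7.9,0,-3.5,0,0,0,0],[7.9,0,-2,0,0,0,0],[7.9,0,-1.2,0,0,0,0],[7.9,0,-1.2,0,0,0,0]]]}' 80;  python3 -m handwheel '{"series": [[[0,0,0.2,0,0,0,0],[0,0,0.4,0,0,0,0],[0,0,0.6,0,0,0,0],[0,0,0.8,0,0,0,0],[0,0,0.8,0,0,0,0]]]}'
```

```text
time: 11.65
tool_pos: [502.2, 193.9, 172.4]
tcp_rot: [-179.9, 0.1, 69.3]
ft_force: [-1.1, 0.8, -0.6]
finger_gap: 13.3
grip_force: 78.4
time: 12.28
tool_pos: [503.1, 194.8, 165.8]
tcp_rot: [-180.0, 0.0, 69.4]
ft_force: [-0.3, 0.5, -1.6]
finger_gap: 13.3
grip_force: 78.4
```

The nose is in the mouth with no contact force. I'll keep descending.

```bash
python3 -m handwheel '{"series": [[[0,0,0.2,0,0,0,0],[0,0,0.4,0,0,0,0],[0,0,0.6,0,0,0,0],[0,0,0.8,0,0,0,0],[0,0,0.8,0,0,0,0]]]}'
```

```text
time: 12.9
tool_pos: [503.0, 194.7, 157.7]
tcp_rot: [-180.0, 0.0, 69.4]
ft_force: [0.4, 0.1, -0.8]
finger_gap: 13.0
grip_force: 78.4
```

The cross has meshed: it's below the 160.6 misaligned stop with no force. I'll push on against the spring.

```bash
python3 -m handwheel '{"series": [[[0,0,0.2,0,0,0,0],[0,0,0.4,0,0,0,0],[0,0,0.6,0,0,0,0],[0,0,0.8,0,0,0,0],[0,0,0.9,0,0,0,0],[0,0,0.9,0,0,0,0]]]}'; python3 -m handwheel '{"series": [[[0,0,0.2,0,0,0,0],[0,0,0.4,0,0,0,0],[0,0,0.5,0,0,0,0],[0,0,0.5,0,0,0,0]]]}'
```

```text
time: 13.65
tool_pos: [503.3, 194.8, 149.2]
tcp_rot: [180.0, -0.0, 69.4]
ft_force: [-1.0, -0.0, 2.3]
finger_gap: 12.9
grip_force: 78.8
time: 14.15
tool_pos: [503.5, 194.8, 144.7]
tcp_rot: [180.0, -0.0, 69.4]
ft_force: [-3.7, -0.8, 7.9]
finger_gap: 13.2
grip_force: 79.6
```

```bash
python3 -m handwheel '{"series": [[[0,0,0.1,0,0,0,0],[0,0,0.2,0,0,0,0],[0,0,0.2,0,0,0,0]]]}' 100;python3 -m handwheel '{"series": [[[0,0,0.1,0,0,0,0],[0,0,0.1,0,0,0,0],[0,0,0.1,0,0,0,0]]]}' 100
```

```text
time: 14.52
tool_pos: [503.6, 194.9, 144.7]
tcp_rot: [179.9, -0.0, 69.4]
ft_force: [-11.5, -3.4, 22.4]
finger_gap: 12.8
grip_force: 99.0
time: 14.9
tool_pos: [503.6, 194.9, 144.6]
tcp_rot: [179.9, -0.0, 69.4]
ft_force: [-16.7, -4.0, 30.4]
finger_gap: 12.9
grip_force: 100.2
```

```bash
python3 -m handwheel '{"series": [[[0,0,-0.1,0,0,0,0],[0,0,-0.1,0,0,0,0],[0,0,-0.1,0,0,0,0],[0,0,-0.1,0,0,0,0],[0,0,-0.1,0,0,0,0],[0,0,-0.1,0,0,0,0]]]}' 100; python3 - <<'E'
from h import *
q=status.sense();print(q["tool_pos"],q["ft_force"]);
if q["ft_force"][2]>15 and q["tool_pos"][2]<146: print(r.hand_in())
E
```

```text
time: 15.65
tool_pos: [503.6, 194.9, 144.6]
tcp_rot: [179.9, -0.0, 69.4]
ft_force: [-11.1, -4.2, 23.0]
finger_gap: 13.0
grip_force: 99.1
[503.56688663 194.8985332  144.64033942] [-11.06611909  -4.16471657  22.99588009]
the job is handed in; nothing more can be done
None
```

Handed in at 15.65 s: the button was pressed to its stop and released, and the four-paddle wheel is in the socket, still gripped by its tab and pressed down with about 23 N; that it is fully home rests on the height and force readings, as I had no picture views left to check it by eye.

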